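# Lock the rate table with its pin

### The arm

A 6-joint arm with a two-finger parallel gripper is mounted at the origin on the work surface. World frame = base frame: x ahead of the robot, y to its left, z up, the work surface at z = 0. Lengths are in mm, angles in rad, forces in N, time in s.
With the tool pointing down it reaches from about 350 to 875 mm from the base axis. Payload 4.2 kg.
Tool frame: the origin (TCP) lies midway between the tips of the shut fingers; the grasp point (between the pads) lies 19 mm behind it; z points along the fingers, y is the line along which they close (so a half turn about z gives the same grasp; the last joint's range is limited). The gripper opens to 85 mm and grips with 20 to 120 N. Pads are 22 mm wide; open, the fingers measure 114 mm over their backs; the gripper's body (76 mm by 85 mm) begins 54 mm behind the grasp point. The pads swing forward as they close: fully open they stand 13 mm farther back than shut.
Start: joints at [-0.862, 0.385, 0.008, 0, -1.194, -0.259], TCP at [271.752, -562.805, 203.212] pointing down, gripper open.
Joint ranges: [-3.14, 3.14], [-1.21, 2.06], [-1.07, 1.41], [-3.16, 2.05], [-2.99, -0.16], [-3.1, 3.1]. Speed limits (rad/s): [2.79, 2.79, 3.14, 3.14, 3.14, 3.14].

### API

Orientations are given as a unit quaternion [x, y, z, w].
In Python, from bench import sensors, get_image, camera_params, job_done gives the robot as it stands.
- The arm moves only by the tool servo_tool, never from a script. Its argument "motion" is a list of rows, each an object with "travel": the shift along the tool's x, y, z as a fraction of full scale, a list of three; "rot": the turn, a rotation vector about the tool's x, y, z as a fraction of full scale, a list of three; "hand": the opening, from 0 (shut) to 1 (fully open). In form: [{"travel": [x, y, z], "rot": [wx, wy, wz], "hand": hand}, ...]. A call has 1 to 10 rows; each row shifts and turns the commanded pose from where the row before left it, along the tool's axes as they then stand; what a row does not reach is not made up. Full scale, the value 1, is 25 cm for a shift and 360 degrees for a turn. A row lasts 1/12 s, in which the tool goes at most 41.7 mm and 7.16 degrees, less where a joint would pass 70% of its speed; a pose out of reach is approached as far as the arm can. A call with a number of a shift or a turn outside -1 to 1 is refused whole. A call with a gripper value outside its range is refused whole. The fingers move at their own pace and stop on an object; the grip force is fixed at half the most. Time passes only in rows, so rows that do not move let the fingers close. It gives the time, the measured TCP pose, the force, the opening and the grip force at its end, in the units of the state.
- sensors.read_state(): the state, without advancing time (a new reading comes with each control period).
- get_image(name): name is "scene" or "top" or "wrist"; returns (picture, depth): 400x640x3 uint8, red, green, blue; 400x640 float32, mm along the optical axis (not along the pixel's ray), 0 where there is no reading.
- camera_params(name): a dict with "camera_matrix" (3x3 intrinsics, pixels), "R" (3x3) and "t" (3): a world point X has camera coordinates R X + t; the wrist camera has in their place "mount" (4x4, takes a point from camera to tool coordinates, whose origin is the TCP and whose axes are the flange's). Camera axes: x right, y down, z forward; pixel columns grow to the right and rows downward; lengths in mm; the calibration is good to about 2 mm. A picture is of the moment at which its call begins: read the wrist's pose just before it. camera_params takes no time and is no camera call.
- job_done(): hands the job in; it is judged then, once.
The state is a dict: "clock": time; "joints": joint angles; "joint_vel": joint speeds; "joint_efforts": joint torques, N m; "position": TCP position; "ee_rot": TCP orientation; "contact_force": force on the tool from outside, world axes, zero at the start; "wrist_torque": the same for the moment, N m; "gripper_width": finger opening in mm; "grasp_force": force on a finger pad.
Only numpy, scipy, OpenCV 4.12 (cv2) and the standard library are available. Lean on these libraries where they do the work, as an engineer would, in place of code of your own. Each camera call takes 0.05 s, during which the arm holds its last target. There are 200 camera calls.

### The job

Lock the instrument rate table: turn its plate by the upright crank post until the hole in the plate's square ear lies over the hole in the base, then take the round-knobbed locking pin from the wooden stand and push it down through both holes until its collar sits flush on the ear. Keep hold of the pin until it is through both holes, do not just drop it in, then let go.

Things in the scene. Friction and masses are not known exactly. Their poses are not given: they have to be found in the camera images.
- turntable (a joint): angle (rad, counter-clockwise from above) of the aluminium plate on the rate table; 0 = its hole is over the base hole, starts 0.55 to 1.2, range -1.5 to 1.5. Stiff (0.1 N m), stays where left. Plate 8 mm thick, top 50 mm above bench: 120 mm disc, square 50 mm ear with 24 mm through hole 80 mm from the axis, opposite it a tongue with the crank post; 86 mm hub rises 6 mm in the middle
- post_top (a point): centre of the top face of the upright steel crank post, plain and round, 20 mm in diameter, rising 45 mm from the turning plate (top 95 mm above the bench), 70 mm from the turning axis on the side opposite the plate's ear. Its x axis points from the turning axis to the post, z up; it turns with the plate
- base_hole (a point): centre of the mouth of the 24 mm through hole in the top face (40 mm above the bench) of the fixed grey rate-table base, a block 220 x 160 x 40 mm, near the middle of one short side. Its x axis points from the hole to the plate's upright turning axis, 80 mm away; z up. Place and yaw vary from run to run
- locking_pin: 180 g pin, upright in a fixed wooden stand (70 x 150 x 52 mm, 2 holes 76 mm apart; not the low plug with the flat bar). Origin: tip, z up, x across the stand's short side. From the tip: 16 mm shank 46 mm long (last 18 mm tapers to 8), collar 40 mm wide 5 thick, round dark knob 24 mm wide 36 tall. Tip 6 mm above bench at start; 4 mm when home, collar on the ear
Not all that is in view belongs to the job. What is shaped like the locking_pin but green or yellow is not meant.

How it is judged (in metres and radians):
On the way, in this order (a step that is already met when the one before it is completed fails the run):
1. the plate is turned until its hole lies over the base hole (within 0.17 rad) (value of joint turntable between -0.17 and 0.17 rad), for 0.2 s.
2. the locking pin, still held, has its tip more than 10 mm down in the base hole (and so through the plate) (z of locking_pin in the frame of base_hole below -0.01 m and horizontal distance between locking_pin and base_hole below 0.012 m and contact force between the fingers and locking_pin above 0.5 N), for 0.1 s.
At the end, for the whole second after the job is handed in: The locking pin stands upright (within 10 degrees) through the plate's hole and the base hole, centred within 12 mm of the base hole, with its tip at least 32 mm below the top of the base (36 mm when the collar is flush on the ear), at rest; the plate is within 0.17 rad of lined up (all of step 1 and z of locking_pin in the frame of base_hole below -0.032 m and horizontal distance between locking_pin and base_hole below 0.012 m and angle between locking_pin's own z axis and vertical below 0.17 rad and linear speed of locking_pin below 0.02 m/s); the robot touches nothing.
It also fails if it takes over 54 s, if anything falls off the work surface, if the arm or the gripper's body presses on something with over 40 N, if the wrist force passes 120 N, or if a joint passes its speed limit or range.

## Working session

There is one attempt and no reset: what is moved stays moved. The work goes in short steps, Python scripts to look and compute and a tool call to move; the robot and the scene stay as the last step left them, time stands still between calls to the robot, and variables do not carry over. Pictures are saved under pics/ and viewed, at most 10 in all, crops included, and the job is handed in when it is done.

Besides the shell and the picture viewer there is one more tool, called after "Emit:" as a command line: name --argument value ..., lists and objects as JSON in quotes. servo_tool: Moves the arm, as the interface text tells. Its arguments: {"type":"object","properties":{"motion":{"type":"array"}},"required":["motion"]}

```bash
mkdir -p pics
cat > h.py <<'E'
import numpy as np, cv2
from bench import sensors,get_image,camera_params
from scipy.spatial.transform import Rotation as Ro
def cam(name):
    p=camera_params(name);K=np.array(p["camera_matrix"])
    if "R" in p: R=np.array(p["R"]);t=np.array(p["t"]);return K,R.T,-R.T@t
    s=sensors.read_state();M=np.array(p["mount"]);T=Ro.from_quat(s["ee_rot"]).as_matrix()
    return K,T@M[:3,:3],T@M[:3,3]+np.array(s["position"])
def ray(c,u,v,z):
    K,R,o=c;d=R@np.linalg.inv(K)@np.array([u,v,1.]);return o+d*(z-o[2])/d[2]
def pts(c,D):
    K,R,o=c;v,u=np.mgrid[:D.shape[0],:D.shape[1]]
    P=np.stack([(u-K[0,2])/K[0,0]*D,(v-K[1,2])/K[1,1]*D,D],-1);return P@R.T+o
def proj(c,X):
    K,R,o=c;q=K@(R.T@(np.array(X)-o));return q[:2]/q[2]
E
python3 - <<'E'
from h import *
s=sensors.read_state();print(s["clock"],s["position"],s["ee_rot"],s["gripper_width"])
for n in("top","scene"):
    c=cam(n);I,D=get_image(n);cv2.imwrite(f"pics/{n}0.png",I[...,::-1]);np.savez(f"pics/{n}0.npz",I=I,D=D);print(n,c[2],c[1][:,2])
E
```

```text
0.0 [ 271.4779465  -562.22994111  202.10958898] [-2.22914868e-01  9.74837290e-01  1.06585668e-03 -2.87996893e-04] 85.77799658769564
top [ 418.34502469   52.59964146 1039.38767689] [ 0.14276978  0.01225888 -0.98968   ]
scene [1185.97206833 -213.35313777  603.65498795] [-0.72970183  0.29641431 -0.61617675]
```

View pics/top0.png

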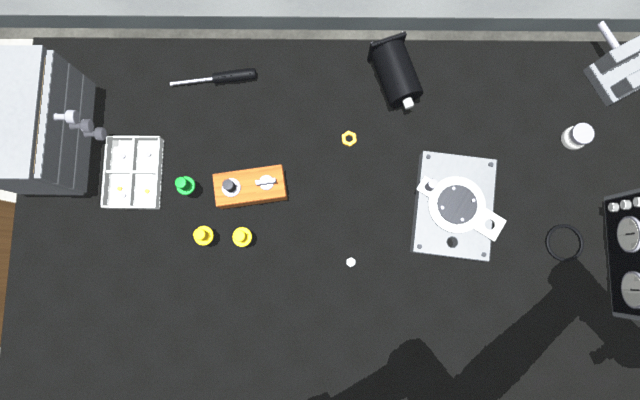

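View pics/scene0.png

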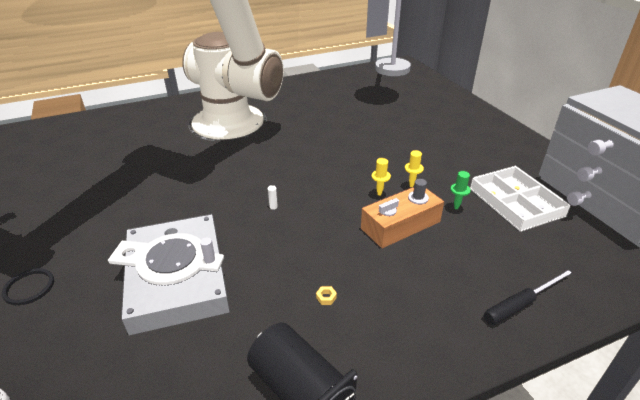

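The top view shows the rate table near (455,205): base hole at (452,242), ear hole at (491,224) and post at (428,187). The stand is at (250,186).

Things that could be taken for the pin:
- dark knob in the stand at (230,186)
- low plug with the flat bar at (266,182)
- green pin at (185,185)
- yellow pins at (203,236) and (242,237)

I choose the dark knob at (230,186).

Run:
```python
from h import *
d=np.load("pics/top0.npz");I,D=d["I"],d["D"];c=cam("top")
a=cv2.resize(I[140:270,400:520],None,fx=4,fy=4,interpolation=cv2.INTER_CUBIC)
b=cv2.resize(I[160:212,205:295],None,fx=4,fy=4,interpolation=cv2.INTER_CUBIC)
o=np.zeros((520,800,3),np.uint8);o[:,:480]=a;o[:208,480-0:480+320]=b[:, :320];cv2.imwrite("pics/crop.png",o[...,::-1])
P=pts(c,D)
for u,v in[(455,205),(455,180),(491,229),(452,242),(429,187),(230,185),(266,182),(250,186),(430,235)]:print(u,v,P[v,u].round(1))
def blob(m,box,z,lab):
    x0,y0,x1,y1=box;k=np.zeros(m.shape,np.uint8);k[y0:y1,x0:x1]=m[y0:y1,x0:x1]
    n,L,S,C=cv2.connectedComponentsWithStats(k)
    for i in range(1,n):
        if S[i,4]>15:print(lab,S[i],C[i].round(1),ray(c,*C[i],z).round(1))
g=I.max(2)
blob(g<110,(440,230,465,255),40,"basehole")
blob(g<150,(483,215,502,235),50,"earhole")
h=P[...,2]
blob((h>80)&(h<105),(415,170,445,205),95,"post")
blob((h>80),(215,170,245,205),93,"knob")
blob((h>47)&(h<64)&(g>150),(415,150,515,245),50,"plate")
blob((I[...,0]>120)&(I[...,2]<90),(205,160,295,212),52,"stand")
k=((I[...,0]>120)&(I[...,2]<90)).astype(np.uint8);k[:160]=0;k[212:]=0;k[:,:205]=0;k[:,295:]=0
r=cv2.minAreaRect(cv2.findNonZero(k));print(r);B=[ray(c,*q,52) for q in cv2.boxPoints(r)];print(np.round(B,1))
q=cv2.findNonZero(((h>30)&(h<46)&(P[...,0]<520)*(np.arange(640)[None]>405)*(np.arange(640)[None]<505)).astype(np.uint8)*((np.arange(400)[:,None]>145)&(np.arange(400)[:,None]<265)).astype(np.uint8))
r=cv2.minAreaRect(q);print(r);print(np.round([ray(c,*q,40) for q in cv2.boxPoints(r)],1))
```

```text
455 205 [ 550.4 -227.5   57. ]
455 180 [ 605.4 -231.1   49.6]
491 229 [ 5.054e+02 -3.218e+02 -4.000e-01]
452 242 [ 475.6 -235.    -0.9]
429 187 [ 582.8 -166.2   88.6]
230 185 [580.8 242.4  95.5]
266 182 [592.3 171.6  71.2]
250 186 [586.6 208.1  52.1]
430 235 [ 487.5 -177.3   40.5]
basehole [447 238  10   9  70] [451.6 241.9] [ 473.6 -222.9   40. ]
post [427 179  11  10  87] [431.9 183.4] [ 589.3 -170.9   95. ]
knob [222 179  12  12 115] [227.6 184.3] [582.6 247.9  93. ]
plate [ 417  176   89   65 2999] [459.6 206.3] [ 548.7 -239.2   50. ]
stand [272 194  15   5  17] [279.4 197.1] [563.3 144.4  52. ]
stand [252 199  19   3  19] [261. 200.] [556.6 183.5  52. ]
((248.60035705566406, 185.15257263183594), (33.895851135253906, 72.06560516357422), 82.01067352294922)
[[613.1 294.1  52. ]
 [637.  140.8  52. ]
 [563.9 128.9  52. ]
 [540.4 280.7  52. ]]
((453.075927734375, 237.5896759033203), (79.9728012084961, 39.69574737548828), 4.763641834259033)
[[ 446.7 -137.7   40. ]
 [ 531.1 -146.    40. ]
 [ 519.  -315.5   40. ]
 [ 435.1 -305.3   40. ]]
```

View pics/crop.png

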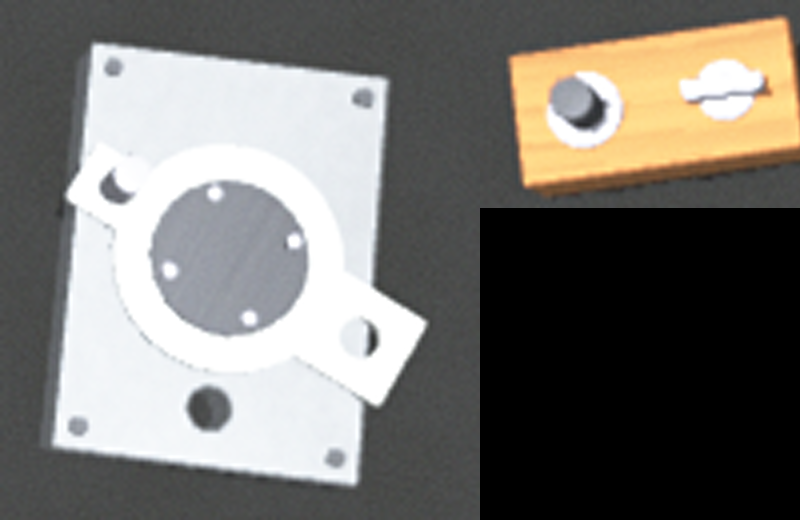

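Run:
```python
from h import *
c=cam("top");f=lambda u,v,z:ray(c,400+u/4-.4,140+v/4-.4,z)
A=f(229,257,56);H=f(210,408,40);E=f(359,337,50);C=np.array([f(92,43,40),f(388,78,40),f(357,485,40),f(52,448,40)])
P=f(130,172,95)
print("axis",A,"hole",H,"ear",E,"post",P);print(C,[np.linalg.norm(C[i]-C[i-1]) for i in range(4)],C.mean(0))
for n,X in(("hole",H),("ear",E),("post",P)):
    d=(X-A)[:2];print(n,np.linalg.norm(d),np.degrees(np.arctan2(d[1],d[0])))
d=(C[0]-C[3]);print("long",np.degrees(np.arctan2(d[1],d[0])));d=(C[1]-C[2]);print(np.degrees(np.arctan2(d[1],d[0])))
g=lambda u,v,z:ray(c,205+(u-480)/4-.4,160+v/4-.4,z)
print("collar",g(585,109,57),"knob",g(573,97,93), "plug",g(725,90,55))
s=cam("scene");d=np.load("pics/scene0.npz");h=pts(s,d["D"]);g=d["D"]
for nm,(x0,y0,x1,y1),lo in(("knob",(408,172,432,205),75),("post",(195,230,222,275),65)):
    q=h[y0:y1,x0:x1].reshape(-1,3);q=q[q[:,2]>lo];t=q[q[:,2]>q[:,2].max()-6];print(nm,len(q),q.max(0),q.min(0),t.mean(0))
```

```text
axis [ 553.00029487 -231.70556656   56.        ] hole [ 474.16115301 -223.95482836   40.        ] ear [ 512.05577612 -300.63901697   50.        ] post [ 590.86434657 -171.25365818   95.        ]
[[ 672.25490523 -165.09884843   40.        ]
 [ 654.5489308  -325.37155704   40.        ]
 [ 434.68845563 -300.14070485   40.        ]
 [ 451.89962294 -139.93307808   40.        ]] [np.float64(221.7876606814767), np.float64(161.24776791087447), np.float64(221.30346685875583), np.float64(161.12947575526576)] [ 553.34797865 -232.6360471    40.        ]
hole 79.21921630387666 174.3852492306899
ear 80.17651901353685 -120.70911322883221
post 71.33105661524678 57.93902932378175
long -6.515261216554254
-6.546538118558204
collar [583.4056711  248.13724763  57.        ] knob [583.53725149 247.40682463  93.        ] plug [594.95794126 173.93852214  55.        ]
knob 153 [1185.97206833  262.50860369  603.65498795] [ 573.3540331  -213.35313777   75.10065571] [1185.97206833 -213.35313777  603.65498795]
post 236 [1185.97206833 -161.22763283  603.65498795] [ 580.72645864 -213.35313777   65.13837871] [1185.97206833 -213.35313777  603.65498795]
```

Emit:
servo_tool --motion '[{"travel": [-0.13, 0.061, 0], "rot": [0, 0, 0], "hand": 1}, {"travel": [-0.13, 0.061, 0], "rot": [0, 0, 0], "hand": 1}, {"travel": [-0.13, 0.061, 0], "rot": [0, 0, 0], "hand": 1}, {"travel": [-0.13, 0.061, 0], "rot": [0, 0, 0], "hand": 1}, {"travel": [-0.13, 0.061, 0], "rot": [0, 0, 0], "hand": 1}, {"travel": [-0.13, 0.061, 0], "rot": [0, 0, 0], "hand": 1}, {"travel": [-0.13, 0.061, 0], "rot": [0, 0, 0], "hand": 1}, {"travel": [-0.13, 0.061, 0], "rot": [0, 0, 0], "hand": 1}, {"travel": [-0.13, 0.061, 0], "rot": [0, 0, 0], "hand": 1}, {"travel": [-0.13, 0.061, 0], "rot": [0, 0, 0], "hand": 1}]'

```text
clock: 0.93
position: [498.7, -282.4, 202.9]
ee_rot: [-0.223, 0.975, 0.0, -0.0]
contact_force: [-0.2, 0.2, 0.1]
gripper_width: 85.3
grasp_force: 0.0
```

Emit:
servo_tool --motion '[{"travel": [-0.13, 0.061, 0], "rot": [0, 0, 0], "hand": 1}, {"travel": [-0.13, 0.061, 0], "rot": [0, 0, 0], "hand": 1}, {"travel": [-0.13, 0.061, 0], "rot": [0, 0, 0], "hand": 1}, {"travel": [-0.13, 0.061, 0], "rot": [0, 0, 0], "hand": 1}, {"travel": [0, 0, 0], "rot": [0, 0, 0], "hand": 1}, {"travel": [0, 0, 0], "rot": [0, 0, 0], "hand": 1}, {"travel": [0, 0, 0], "rot": [0, 0, 0], "hand": 1}]'

```text
clock: 1.52
position: [588.2, -172.6, 202.6]
ee_rot: [-0.223, 0.975, 0.0, -0.001]
contact_force: [-0.2, -0.5, 0.7]
gripper_width: 85.2
grasp_force: 0.0
```

Run:
```python
from h import *
s=sensors.read_state();print(s["clock"],s["position"],s["ee_rot"])
c=cam("wrist");I,D=get_image("wrist");cv2.imwrite("pics/w1.png",I[...,::-1]);np.savez("pics/w1.npz",I=I,D=D)
np.save("pics/w1c.npy",np.hstack([c[0],c[1],c[2][:,None]]))
for n,X in(("axis",(553,-232,56)),("hole",(474,-224,40)),("ear",(512,-301,50)),("post",(591,-171,95)),("tcp",s["position"])):print(n,proj(c,X).round())
```

```text
1.5167 [ 588.18460411 -172.56918303  202.55534792] [-2.23188769e-01  9.74774913e-01  2.54740678e-04 -7.60144972e-04]
axis [277. 119.]
hole [324.  40.]
ear [224.  39.]
post [320. 196.]
tcp [320. 239.]
```

View pics/w1.png

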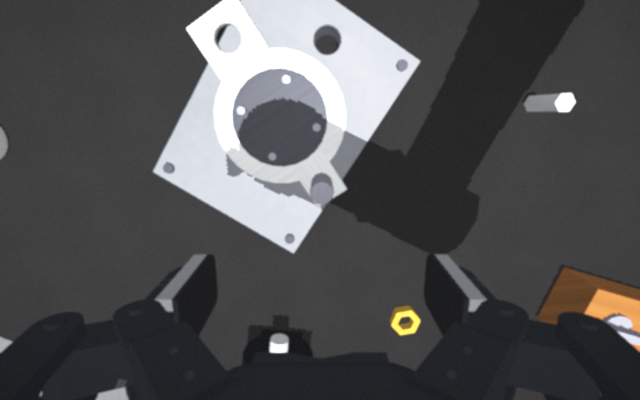

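The wrist view shows the base hole at (327,39), the ear hole at (228,38), the hub at (280,118) and the post at about (322,190). All sit about 3 px from where the top view predicted them.

Run:
```python
from h import *
m=np.load("pics/w1c.npy");c=(m[:,:3],m[:,3:6],m[:,6])
for n,u,v,z in(("axis",280,118,56),("hole",327,39.5,40),("ear",228,38,50),("post",321,193,95)):print(n,ray(c,u,v,z).round(1))
P=pts(c,np.load("pics/w1.npz")["D"]);k=(P[150:220,300:345]).reshape(-1,3);k=k[(k[:,2]>85)&(k[:,2]<110)];print(len(k),k.mean(0),k.min(0),k.max(0))
```

```text
axis [ 550.9 -230.3   56. ]
hole [ 472.4 -221.9   40. ]
ear [ 509.9 -298.1   50. ]
post [ 588.4 -171.8   95. ]
461 [ 587.36716954 -171.67111158   93.60527171] [ 578.2688542  -181.27085349   85.07127591] [ 597.74357805 -161.45351336   96.35267762]
```

Emit:
servo_tool --motion '[{"travel": [0, 0, 0.1], "rot": [0, 0, 0], "hand": 1}, {"travel": [0, 0, 0.1], "rot": [0, 0, 0], "hand": 1}, {"travel": [0, 0, 0.1], "rot": [0, 0, 0], "hand": 1}, {"travel": [0, 0, 0.1], "rot": [0, 0, 0], "hand": 1}, {"travel": [0, 0, 0.08], "rot": [0, 0, 0], "hand": 1}, {"travel": [0, 0, 0.05], "rot": [0, 0, 0], "hand": 1}, {"travel": [0, 0, 0], "rot": [0, 0, 0], "hand": 0.5}, {"travel": [0, 0, 0], "rot": [0, 0, 0], "hand": 0.3}, {"travel": [0, 0, 0], "rot": [0, 0, 0], "hand": 0.1}, {"travel": [0, 0, 0], "rot": [0, 0, 0], "hand": 0}]'

```text
clock: 2.4
position: [589.5, -173.3, 72.4]
ee_rot: [-0.223, 0.975, -0.0, 0.001]
contact_force: [0.3, -0.6, 0.3]
gripper_width: 38.8
grasp_force: 0.0
```

Emit:
servo_tool --motion '[{"travel": [0, 0, 0], "rot": [0, 0, 0], "hand": 0}, {"travel": [0, 0, 0], "rot": [0, 0, 0], "hand": 0}, {"travel": [0, 0, 0], "rot": [0, 0, 0], "hand": 0}, {"travel": [0, 0, 0], "rot": [0, 0, 0], "hand": 0}, {"travel": [0, 0, 0], "rot": [0, 0, 0], "hand": 0}, {"travel": [0, 0, 0], "rot": [0, 0, 0], "hand": 0}]'

```text
clock: 2.9
position: [588.7, -172.6, 70.7]
ee_rot: [-0.223, 0.975, 0.0, 0.0]
contact_force: [0.4, -1.4, -0.2]
gripper_width: 0.2
grasp_force: 0.0
```

Run:
```python
from h import *
s=sensors.read_state();print(s["position"],camera_params("wrist")["mount"])
out=np.zeros((600,800,3),np.uint8)
I,D=get_image("wrist");out[:250,:400]=cv2.resize(I,(400,250),interpolation=cv2.INTER_AREA)
c=cam("scene");J,_=get_image("scene");print(proj(c,s["position"]))
out[250:600,:525]=cv2.resize(J[200:340,80:290],(525,350))
K,_=get_image("top");out[:250,400:800]=cv2.resize(K[140:265,400:600],(400,250));print(proj(cam("top"),s["position"]))
cv2.imwrite("pics/w2.png",out[...,::-1])
```

```text
[ 588.68544227 -172.64746382   70.7433034 ] [[-3.14364736e-05 -9.66077135e-01 -2.58253689e-01  6.53490145e+01]
 [ 9.99998677e-01  3.89593189e-04 -1.57911976e-03  4.03422408e-01]
 [ 1.62616537e-03 -2.58253397e-01  9.66075845e-01 -1.69969031e+02]
 [ 0.00000000e+00  0.00000000e+00  0.00000000e+00  1.00000000e+00]]
[206.56098385 251.1809019 ]
[430.08167786 185.68246683]
```

View pics/w2.png

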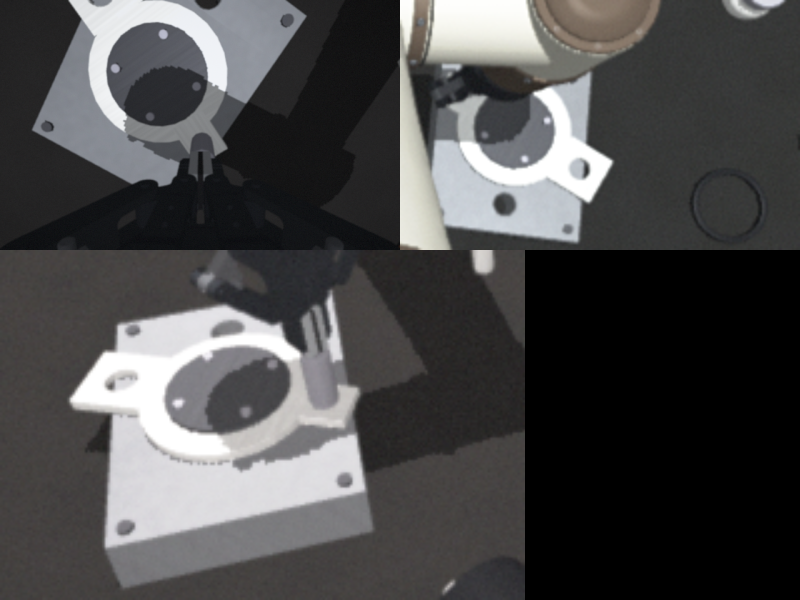

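Run:
```python
from h import *
c=cam("scene");J,D=get_image("scene");P=pts(c,D)
for v in range(218,264,3):print(v,[tuple(int(x) for x in P[v,u]) for u in(203,206,209,212)])
c=cam("wrist");J,D=get_image("wrist");P=pts(c,D)
print()
for v in range(205,300,7):print(v,[tuple(int(x) for x in P[v,u]) for u in(313,327)],J[v,313],J[v,327])
```

```text
218 [(595, -167, 146), (598, -163, 147), (597, -158, 145), (463, -140, 39)]
221 [(592, -168, 138), (599, -164, 142), (593, -159, 136), (473, -142, 39)]
224 [(597, -169, 136), (596, -164, 134), (590, -159, 128), (482, -144, 39)]
227 [(599, -170, 131), (596, -165, 128), (589, -160, 121), (490, -146, 39)]
230 [(600, -171, 127), (598, -167, 124), (596, -162, 120), (500, -148, 39)]
233 [(602, -172, 122), (599, -168, 118), (596, -163, 114), (509, -150, 40)]
236 [(601, -173, 116), (600, -169, 113), (594, -164, 106), (516, -152, 39)]
239 [(598, -174, 106), (600, -170, 106), (597, -165, 102), (526, -154, 40)]
242 [(598, -175, 100), (594, -170, 95), (594, -166, 93), (532, -155, 39)]
245 [(597, -176, 93), (598, -172, 92), (598, -167, 91), (590, -161, 82)]
248 [(595, -177, 85), (598, -173, 86), (597, -168, 83), (594, -163, 79)]
251 [(596, -178, 79), (598, -174, 80), (599, -169, 79), (595, -164, 74)]
254 [(596, -179, 73), (597, -175, 72), (597, -170, 71), (596, -165, 68)]
257 [(590, -180, 61), (597, -176, 66), (596, -171, 64), (597, -166, 62)]
260 [(585, -181, 50), (597, -177, 60), (597, -172, 58
[... 275 characters left out ...]
8] [64 65 70]
226 [(583, -179, 71), (578, -173, 75)] [65 64 69] [64 64 69]
233 [(583, -179, 82), (579, -173, 85)] [63 64 69] [62 63 68]
240 [(582, -179, 92), (579, -173, 93)] [65 65 70] [80 81 88]
247 [(579, -180, 108), (577, -174, 107)] [70 72 75] [71 73 76]
254 [(579, -179, 115), (577, -174, 115)] [71 73 76] [71 72 77]
261 [(579, -179, 121), (577, -175, 121)] [72 74 77] [71 75 78]
268 [(579, -179, 128), (577, -175, 127)] [71 73 77] [72 74 77]
275 [(579, -179, 133), (578, -174, 132)] [73 75 76] [69 72 74]
282 [(581, -178, 135), (579, -174, 135)] [88 92 95] [91 95 99]
289 [(578, -179, 145), (576, -175, 144)] [23 25 29] [39 43 43]
296 [(579, -179, 147), (578, -174, 144)] [15 17 17] [15 18 20]
```

The wrist and scene views show the shut fingertips at z≈97–100, just above the post top, while the state reports TCP z=70.7. The real tips are therefore about 27 mm short of the reported TCP. I'll open, go about 25 mm lower and close again.

Emit:
servo_tool --motion '[{"travel": [0, 0, 0], "rot": [0, 0, 0], "hand": 1}, {"travel": [0, 0, 0], "rot": [0, 0, 0], "hand": 1}, {"travel": [0, 0, 0], "rot": [0, 0, 0], "hand": 1}, {"travel": [0, 0, 0], "rot": [0, 0, 0], "hand": 1}, {"travel": [0, 0, 0], "rot": [0, 0, 0], "hand": 1}, {"travel": [0, 0, 0], "rot": [0, 0, 0], "hand": 1}, {"travel": [0, 0, 0.05], "rot": [0, 0, 0], "hand": 1}, {"travel": [0, 0, 0.05], "rot": [0, 0, 0], "hand": 1}, {"travel": [0, 0, 0], "rot": [0, 0, 0], "hand": 1}]'

```text
clock: 3.9
position: [586.8, -172.4, 43.4]
ee_rot: [-0.223, 0.975, 0.001, -0.002]
contact_force: [0.1, -0.3, -1.5]
gripper_width: 85.4
grasp_force: 0.0
```

Emit:
servo_tool --motion '[{"travel": [0, 0, 0], "rot": [0, 0, 0], "hand": 0.5}, {"travel": [0, 0, 0], "rot": [0, 0, 0], "hand": 0.4}, {"travel": [0, 0, 0], "rot": [0, 0, 0], "hand": 0.3}, {"travel": [0, 0, 0], "rot": [0, 0, 0], "hand": 0.2}, {"travel": [0, 0, 0], "rot": [0, 0, 0], "hand": 0}, {"travel": [0, 0, 0], "rot": [0, 0, 0], "hand": 0}, {"travel": [0, 0, 0], "rot": [0, 0, 0], "hand": 0}, {"travel": [0, 0, 0], "rot": [0, 0, 0], "hand": 0}]'

```text
clock: 4.57
position: [589.3, -172.6, 46.5]
ee_rot: [-0.223, 0.975, -0.0, 0.001]
contact_force: [-0.0, 2.7, 3.2]
gripper_width: 18.0
grasp_force: 58.7
```

Run:
```python
import numpy as np
a=np.radians(np.linspace(58.5,-6.4,11));p=70*np.c_[np.cos(a),np.sin(a)];d=np.diff(p,axis=0)
print((np.c_[-.9006*d[:,0]-.4347*d[:,1],-.4347*d[:,0]+.9006*d[:,1]]/250).round(4))
```

```text
[[-0.0156 -0.0276]
 [-0.0124 -0.0292]
 [-0.009  -0.0304]
 [-0.0055 -0.0312]
 [-0.002  -0.0316]
 [ 0.0016 -0.0317]
 [ 0.0052 -0.0313]
 [ 0.0087 -0.0305]
 [ 0.0121 -0.0293]
 [ 0.0153 -0.0277]]
```

Emit:
servo_tool --motion '[{"travel": [-0.0156, -0.0276, 0], "rot": [0, 0, 0], "hand": 0}, {"travel": [-0.0124, -0.0292, 0], "rot": [0, 0, 0], "hand": 0}, {"travel": [-0.009, -0.0304, 0], "rot": [0, 0, 0], "hand": 0}, {"travel": [-0.0055, -0.0312, 0], "rot": [0, 0, 0], "hand": 0}, {"travel": [-0.002, -0.0316, 0], "rot": [0, 0, 0], "hand": 0}, {"travel": [0.0016, -0.0317, 0], "rot": [0, 0, 0], "hand": 0}, {"travel": [0.0052, -0.0313, 0], "rot": [0, 0, 0], "hand": 0}, {"travel": [0.0087, -0.0305, 0], "rot": [0, 0, 0], "hand": 0}, {"travel": [0.0121, -0.0293, 0], "rot": [0, 0, 0], "hand": 0}, {"travel": [0.0153, -0.0277, 0], "rot": [0, 0, 0], "hand": 0}]'

```text
clock: 5.4
position: [630.7, -237.8, 46.7]
ee_rot: [-0.223, 0.975, -0.002, 0.009]
contact_force: [14.6, 11.0, -2.5]
gripper_width: 17.6
grasp_force: 59.0
```

Emit:
servo_tool --motion '[{"travel": [0, 0, 0], "rot": [0, 0, 0], "hand": 0}, {"travel": [0, 0, 0], "rot": [0, 0, 0], "hand": 0}, {"travel": [0, 0, 0], "rot": [0, 0, 0], "hand": 0}, {"travel": [0, 0, 0], "rot": [0, 0, 0], "hand": 0}]'

```text
clock: 5.73
position: [631.0, -240.5, 46.7]
ee_rot: [-0.224, 0.975, -0.004, 0.009]
contact_force: [16.4, -0.6, -7.9]
gripper_width: 17.0
grasp_force: 60.1
```

Run:
```python
from h import *
s=sensors.read_state();print(s["contact_force"],s["grasp_force"],s["gripper_width"])
o=np.zeros((600,800,3),np.uint8);c=cam("wrist");I,D=get_image("wrist");o[:400,:640]=I
T,_=get_image("top");o[400:600,:240]=cv2.resize(T[190:265,410:500],(240,200))
cv2.imwrite("pics/w3.png",o[...,::-1]);np.save("pics/w3c.npy",np.hstack([c[0],c[1],c[2][:,None]]))
```

```text
[16.4419132  -0.59912545 -7.88393143] 60.11947810649872 17.020977081511706
```

View pics/w3.png

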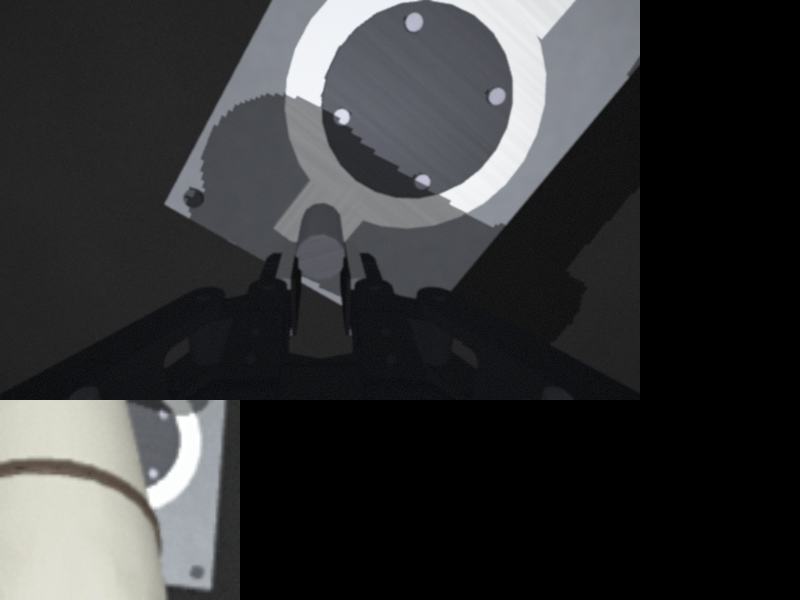

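The post is still between the finger fronts at (321,257), and the hub centre is at (417,98). The tongue looks a little rotated against the base edge, so I'll measure the remaining angle.

Run:
```python
from h import *
m=np.load("pics/w3c.npy");c=(m[:,:3],m[:,3:6],m[:,6]);an=lambda d:np.degrees(np.arctan2(d[1],d[0]))
A=ray(c,417,98,56);P=ray(c,321,257,95);print(A,P,np.linalg.norm((P-A)[:2]),an(P-A))
a=lambda p,q,z:an(ray(c,*p,z)-ray(c,*q,z))
print("base left",a((165,205),(272,0),40),"tongue",a((275,230),(310,180),50),"ear",a((543,38),(575,0),50))
```

```text
[ 548.77278239 -232.81906469   56.        ] [ 619.44476716 -244.97373936   95.        ] 71.70959174922628 -9.7586672913825
base left -6.198002495009712 tongue -8.85629242662277 ear -10.600876159694591
```

Emit:
servo_tool --motion '[{"travel": [0, 0, 0], "rot": [0, 0, 0], "hand": 1}, {"travel": [0, 0, 0], "rot": [0, 0, 0], "hand": 1}, {"travel": [0, 0, 0], "rot": [0, 0, 0], "hand": 1}, {"travel": [0, 0, 0], "rot": [0, 0, 0], "hand": 1}, {"travel": [0, 0, 0], "rot": [0, 0, 0], "hand": 1}, {"travel": [0, 0, -0.12], "rot": [0, 0, 0], "hand": 1}, {"travel": [0, 0, -0.13], "rot": [0, 0, 0], "hand": 1}, {"travel": [0, 0, -0.13], "rot": [0, 0, 0], "hand": 1}, {"travel": [0, 0, -0.13], "rot": [0, 0, 0], "hand": 1}, {"travel": [0, 0, -0.13], "rot": [0, 0, 0], "hand": 1}]'

```text
clock: 6.67
position: [621.0, -240.3, 207.4]
ee_rot: [-0.223, 0.975, 0.0, -0.0]
contact_force: [1.1, 0.1, -1.1]
gripper_width: 85.2
grasp_force: 0.0
```

Emit:
servo_tool --motion '[{"travel": [0, 0.123, 0], "rot": [0, 0, 0], "hand": 1}, {"travel": [0, 0.123, 0], "rot": [0, 0, 0], "hand": 1}, {"travel": [0, 0.123, 0], "rot": [0, 0, 0], "hand": 1}, {"travel": [0, 0.123, 0], "rot": [0, 0, 0], "hand": 1}, {"travel": [0, 0, 0], "rot": [0, 0, 0], "hand": 1}, {"travel": [0, 0, 0], "rot": [0, 0, 0], "hand": 1}, {"travel": [0, 0, 0], "rot": [0, 0, 0], "hand": 1}]'

```text
clock: 7.25
position: [568.3, -129.6, 206.0]
ee_rot: [-0.223, 0.975, -0.0, 0.0]
contact_force: [0.1, -0.3, -0.5]
gripper_width: 85.4
grasp_force: 0.0
```

Run:
```python
from h import *
s=sensors.read_state();print(s["clock"],s["position"])
o=np.zeros((600,800,3),np.uint8);c=cam("wrist");I,D=get_image("wrist");np.save("pics/w4c.npy",np.hstack([c[0],c[1],c[2][:,None]]))
print(proj(c,(473,-223,50)))
o[:360,:]=cv2.resize(I[:180,160:560],(800,360),interpolation=cv2.INTER_CUBIC)
T,_=get_image("top");o[360:600,:400]=cv2.resize(T[205:265,400:500],(400,240),interpolation=cv2.INTER_CUBIC)
cv2.imwrite("pics/w4.png",o[...,::-1])
```

```text
7.25 [ 568.26631974 -129.58252042  206.03683105]
[271.12442124  36.74177297]
```

View pics/w4.png

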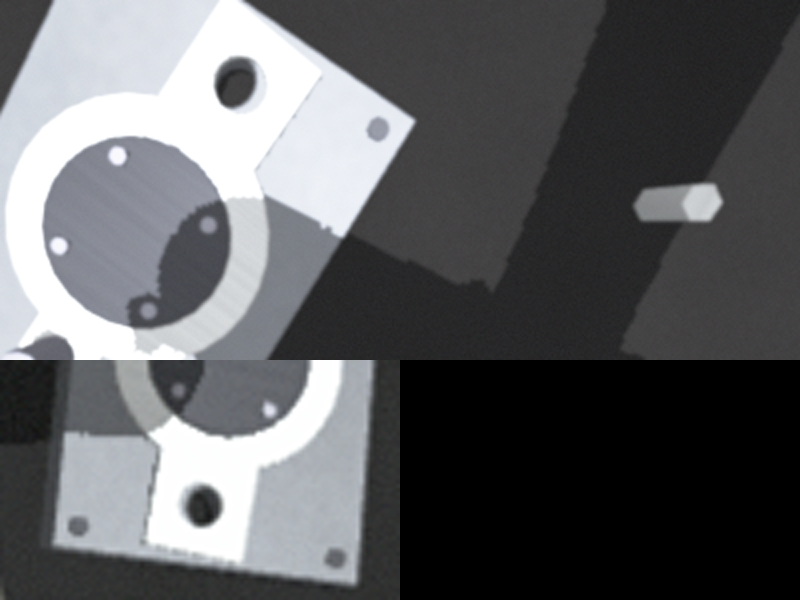

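The ear hole is at crop (240,83) and the base hole shows dark through most of it. The hub centre is at crop (137,232). I'll compute the remaining angle.

Run:
```python
from h import *
m=np.load("pics/w4c.npy");c=(m[:,:3],m[:,3:6],m[:,6]);an=lambda d:np.degrees(np.arctan2(d[1],d[0]))
r=lambda u,v,z:ray(c,160+u/2-.25,v/2-.25,z)
A=r(137,232,56);E=r(240,83,50);print("axis",A,"ear",E,np.linalg.norm((E-A)[:2]),an(A-E))
print("earedge",an(r(257,168,50)-r(321,76,50)),an(r(160,92,50)-r(219,2,50)),"base",an(r(268,358,40)-r(415,122,40)))
B=r(236,85,40);print("basehole",B,an(A-B))
c=cam("top");r=lambda u,v,z:ray(c,400+u/4-.4,205+(v-360)/4-.4,z)
print("top ear",r(202,505,50),"edges",an(r(160,455,50)-r(147,542,50)),an(r(257,468,50)-r(243,561,50)))
```

```text
axis [ 549.95730703 -230.29750116   56.        ] ear [ 473.03492418 -214.82625766   50.        ] 78.46280876251419 -11.37206176865736
earedge -11.368694378431508 -11.833354736052929 base -6.526651852760232
basehole [ 473.45534443 -217.85609121   40.        ] -9.237066869778795
top ear [ 475.11969053 -217.03744827   50.        ] edges -9.753602696173038 -10.225784205309413
```

The plate is about 4° past line-up, roughly 6 mm at the hole. I'll re-centre it by closing the gripper, turned so it closes tangentially, around the post's target position.

Emit:
servo_tool --motion '[{"travel": [0, -0.121, 0], "rot": [0, 0, 0], "hand": 1}, {"travel": [0, -0.121, 0], "rot": [0, 0, 0], "hand": 1}, {"travel": [0, -0.121, 0], "rot": [0, 0, 0], "hand": 1}, {"travel": [0, -0.121, 0], "rot": [0, 0, 0], "hand": 1}, {"travel": [0, 0, 0], "rot": [0, 0, 0.0189], "hand": 1}, {"travel": [0, 0, 0], "rot": [0, 0, 0.0189], "hand": 1}, {"travel": [0, 0, 0], "rot": [0, 0, 0.0189], "hand": 1}, {"travel": [0, 0, 0], "rot": [0, 0, 0.0189], "hand": 1}, {"travel": [0, 0, 0], "rot": [0, 0, 0.0189], "hand": 1}, {"travel": [0, 0, 0], "rot": [0, 0, 0], "hand": 1}]'

```text
clock: 8.18
position: [620.8, -239.7, 204.9]
ee_rot: [0.074, 0.997, -0.0, -0.001]
contact_force: [-1.0, 0.3, 1.1]
gripper_width: 85.3
grasp_force: 0.0
```

Emit:
servo_tool --motion '[{"travel": [0, 0, 0], "rot": [0, 0, 0], "hand": 1}, {"travel": [0, 0, 0.12], "rot": [0, 0, 0], "hand": 1}, {"travel": [0, 0, 0.12], "rot": [0, 0, 0], "hand": 1}, {"travel": [0, 0, 0.12], "rot": [0, 0, 0], "hand": 1}, {"travel": [0, 0, 0.12], "rot": [0, 0, 0], "hand": 1}, {"travel": [0, 0, 0.12], "rot": [0, 0, 0], "hand": 1}, {"travel": [0, 0, 0.06], "rot": [0, 0, 0], "hand": 1}, {"travel": [0, 0, 0], "rot": [0, 0, 0], "hand": 1}, {"travel": [0, 0, 0], "rot": [0, 0, 0], "hand": 1}]'

```text
clock: 8.93
position: [620.6, -238.9, 40.0]
ee_rot: [0.071, 0.997, -0.0, -0.001]
contact_force: [0.9, 0.7, 0.7]
gripper_width: 85.6
grasp_force: 0.0
```

Emit:
servo_tool --motion '[{"travel": [0, 0, 0], "rot": [0, 0, 0], "hand": 0.4}, {"travel": [0, 0, 0], "rot": [0, 0, 0], "hand": 0.4}, {"travel": [0, 0, 0], "rot": [0, 0, 0], "hand": 0.3}, {"travel": [0, 0, 0], "rot": [0, 0, 0], "hand": 0.2}, {"travel": [0, 0, 0], "rot": [0, 0, 0], "hand": 0.2}, {"travel": [0, 0, 0], "rot": [0, 0, 0], "hand": 0.2}, {"travel": [0, 0, 0], "rot": [0, 0, 0], "hand": 0.2}, {"travel": [0, 0, 0], "rot": [0, 0, 0], "hand": 0.2}, {"travel": [0, 0, 0], "rot": [0, 0, 0], "hand": 0.2}]'

```text
clock: 9.68
position: [621.7, -238.9, 42.2]
ee_rot: [0.072, 0.997, -0.0, 0.001]
contact_force: [-0.9, -0.4, 5.3]
gripper_width: 18.1
grasp_force: 54.0
```

Emit:
servo_tool --motion '[{"travel": [0, 0, 0], "rot": [0, 0, 0], "hand": 1}, {"travel": [0, 0, 0], "rot": [0, 0, 0], "hand": 1}, {"travel": [0, 0, 0], "rot": [0, 0, 0], "hand": 1}, {"travel": [0, 0, 0], "rot": [0, 0, 0], "hand": 1}, {"travel": [0, 0, 0], "rot": [0, 0, 0], "hand": 1}, {"travel": [0, 0, -0.13], "rot": [0, 0, 0], "hand": 1}, {"travel": [0, 0, -0.13], "rot": [0, 0, 0], "hand": 1}, {"travel": [0, 0, -0.13], "rot": [0, 0, 0], "hand": 1}, {"travel": [0, 0, -0.13], "rot": [0, 0, 0], "hand": 1}, {"travel": [0, 0, -0.14], "rot": [0, 0, 0], "hand": 1}]'

```text
clock: 10.52
position: [620.2, -238.1, 206.6]
ee_rot: [0.072, 0.997, 0.0, -0.001]
contact_force: [1.0, 0.1, -0.8]
gripper_width: 85.3
grasp_force: 0.0
```

Emit:
servo_tool --motion '[{"travel": [0.045, 0.105, 0], "rot": [0, 0, 0], "hand": 1}, {"travel": [0.045, 0.105, 0], "rot": [0, 0, 0], "hand": 1}, {"travel": [0.045, 0.105, 0], "rot": [0, 0, 0], "hand": 1}, {"travel": [0.045, 0.105, 0], "rot": [0, 0, 0], "hand": 1}, {"travel": [0.045, 0.105, 0], "rot": [0, 0, 0], "hand": 1}, {"travel": [0, 0, 0], "rot": [0, 0, 0], "hand": 1}, {"travel": [0, 0, 0], "rot": [0, 0, 0], "hand": 1}, {"travel": [0, 0, 0], "rot": [0, 0, 0], "hand": 1}]'

```text
clock: 11.18
position: [584.1, -100.5, 205.8]
ee_rot: [0.072, 0.997, -0.0, 0.0]
contact_force: [-0.0, -0.7, 0.5]
gripper_width: 85.6
grasp_force: 0.0
```

Run:
```python
from h import *
s=sensors.read_state();print(s["clock"],s["position"])
c=cam("wrist");I,D=get_image("wrist");np.save("pics/w5c.npy",np.hstack([c[0],c[1],c[2][:,None]]))
u,v=proj(c,(473,-222,50));print(u,v);x0=int(np.clip(u-100,0,440));y0=int(np.clip(v-75,0,250));print(x0,y0)
o=cv2.resize(I[y0:y0+150,x0:x0+200],(800,600),interpolation=cv2.INTER_CUBIC)
cv2.imwrite("pics/w5.png",o[...,::-1])
```

```text
11.1833 [ 584.09938725 -100.50817937  205.75992436]
167.33803963182828 78.14560650552018
67 3
```

View pics/w5.png

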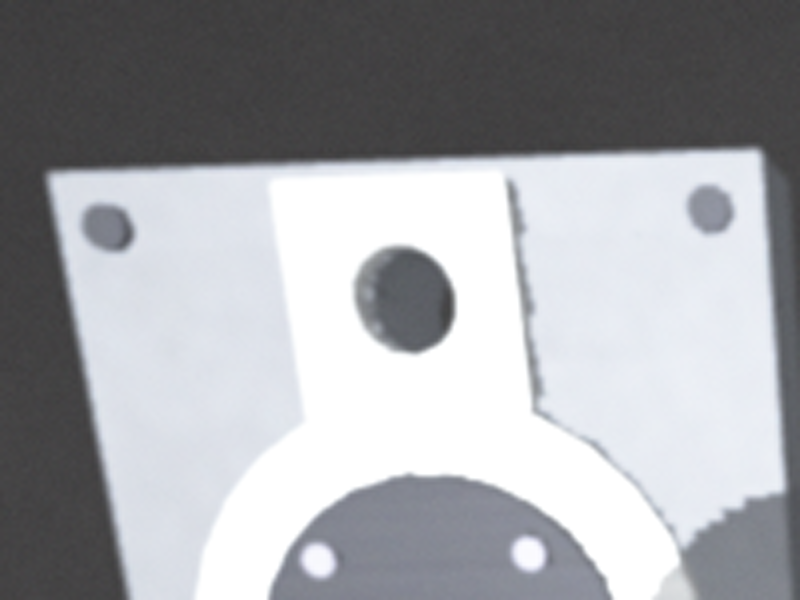

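Emit:
servo_tool --motion '[{"travel": [0.02, 0.138, 0], "rot": [0, 0, 0], "hand": 1}, {"travel": [0.02, 0.138, 0], "rot": [0, 0, 0], "hand": 1}, {"travel": [0.02, 0.138, 0], "rot": [0, 0, 0], "hand": 1}, {"travel": [0.02, 0.138, 0], "rot": [0, 0, 0], "hand": 1}, {"travel": [0.02, 0.138, 0], "rot": [0, 0, 0], "hand": 1}, {"travel": [0.02, 0.138, 0], "rot": [0, 0, 0], "hand": 1}, {"travel": [0.02, 0.138, 0], "rot": [0, 0, 0], "hand": 1}, {"travel": [0.02, 0.138, 0], "rot": [0, 0, 0], "hand": 1}, {"travel": [0.02, 0.138, 0], "rot": [0, 0, 0], "hand": 1}, {"travel": [0.02, 0.138, 0], "rot": [0, 0, 0], "hand": 1}]'

```text
clock: 12.07
position: [584.6, 248.8, 205.4]
ee_rot: [0.073, 0.997, -0.0, -0.0]
contact_force: [0.4, 0.2, -0.3]
gripper_width: 85.5
grasp_force: 0.0
```

The ear now looks parallel to the base, and the dark bore fills the ear hole centred at crop (405,298). Next I'll refine the hole position and measure the pin knob from the wrist depth.

Run:
```python
from h import *
m=np.load("pics/w5c.npy");c=(m[:,:3],m[:,3:6],m[:,6]);an=lambda d:np.degrees(np.arctan2(d[1],d[0]))
r=lambda u,v,z:ray(c,67+u/4-.4,3+v/4-.4,z)
print("ear",r(405,298,50),"edges",an(r(305,418,50)-r(270,182,50)),an(r(535,408,50)-r(507,172,50)),"base",an(r(130,600,40)-r(47,172,40)))
s=sensors.read_state();print(s["position"])
c=cam("wrist");I,D=get_image("wrist");P=pts(c,D);cv2.imwrite("pics/w6.png",I[...,::-1])
q=(abs(P[...,0]-583)<30)&(abs(P[...,1]-248)<30)
for lo,hi in((50,54),(55,62),(80,90),(90.,99)):
    k=P[q&(P[...,2]>lo)&(P[...,2]<hi)];print(lo,hi,len(k),k.mean(0),k.min(0),k.max(0)) if len(k) else print(lo,hi,0)
k=q&(P[...,2]>90);v,u=np.nonzero(k);print(u.min(),u.max(),v.min(),v.max(),I[k].mean(0))
```

```text
ear [ 472.21176272 -221.32480898   50.        ] edges -7.025624531050712 -6.3097203571219085 base -6.569010977211221
[584.61613731 248.79510759 205.37976959]
50 54 2421 [581.99740726 246.67171522  51.36812248] [553.01410514 218.0146785   50.00210888] [612.97859154 277.97929213  53.99180359]
55 62 624 [575.89897388 251.53274366  56.38822159] [562.27766642 230.98895832  55.00488499] [598.90869158 270.02927146  61.5825484 ]
80 90 53 [572.60880133 251.59762621  84.83578639] [569.95966614 239.88684443  80.00985304] [579.70237867 262.17390874  89.98536948]
90.0 99 594 [581.49430758 250.59565555  92.17649106] [570.46114084 239.20934944  90.0867554 ] [593.61650757 261.83261546  94.42338992]
143 476 173 399 [19.5040724  21.16037492 23.85565611]
```

View pics/w6.png

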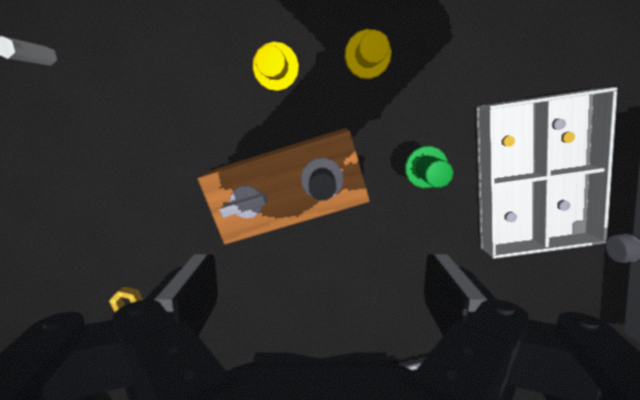

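The wrist view shows the dark knob at (322,182) on its collar in the stand, the flat-bar plug at (243,203), the green pin at (437,172) and the yellow pins at (275,65) and (368,52). The gripper is centred on the dark knob. The plate is lined up within about 0.5°.

Emit:
servo_tool --motion '[{"travel": [0.009, 0.004, 0.12], "rot": [0, 0, 0], "hand": 1}, {"travel": [0, 0, 0.12], "rot": [0, 0, 0], "hand": 1}, {"travel": [0, 0, 0.12], "rot": [0, 0, 0], "hand": 1}, {"travel": [0, 0, 0.12], "rot": [0, 0, 0], "hand": 1}, {"travel": [0, 0, 0.12], "rot": [0, 0, 0], "hand": 1}, {"travel": [0, 0, 0.06], "rot": [0, 0, 0], "hand": 1}, {"travel": [0, 0, 0.03], "rot": [0, 0, 0], "hand": 1}, {"travel": [0, 0, 0], "rot": [0, 0, 0], "hand": 1}, {"travel": [0, 0, 0], "rot": [0, 0, 0], "hand": 1}]'

```text
clock: 12.87
position: [583.0, 249.1, 33.6]
ee_rot: [0.072, 0.997, 0.0, 0.0]
contact_force: [-0.5, 0.8, 0.3]
gripper_width: 85.4
grasp_force: 0.0
```

Emit:
servo_tool --motion '[{"travel": [0, 0, 0], "rot": [0, 0, 0], "hand": 0.5}, {"travel": [0, 0, 0], "rot": [0, 0, 0], "hand": 0.4}, {"travel": [0, 0, 0], "rot": [0, 0, 0], "hand": 0.35}, {"travel": [0, 0, 0], "rot": [0, 0, 0], "hand": 0.3}, {"travel": [0, 0, 0], "rot": [0, 0, 0], "hand": 0.2}, {"travel": [0, 0, 0], "rot": [0, 0, 0], "hand": 0.1}, {"travel": [0, 0, 0], "rot": [0, 0, 0], "hand": 0}, {"travel": [0, 0, 0], "rot": [0, 0, 0], "hand": 0}, {"travel": [0, 0, 0], "rot": [0, 0, 0], "hand": 0}]'

```text
clock: 13.62
position: [582.4, 249.9, 34.1]
ee_rot: [0.072, 0.997, 0.0, 0.001]
contact_force: [-1.5, 0.7, 6.5]
gripper_width: 22.3
grasp_force: 58.7
```

Emit:
servo_tool --motion '[{"travel": [0, 0, -0.03], "rot": [0, 0, 0], "hand": 0}, {"travel": [0, 0, -0.05], "rot": [0, 0, 0], "hand": 0}, {"travel": [0, 0, -0.06], "rot": [0, 0, 0], "hand": 0}, {"travel": [0, 0, -0.08], "rot": [0, 0, 0], "hand": 0}, {"travel": [0, 0, -0.1], "rot": [0, 0, 0], "hand": 0}, {"travel": [0, 0, -0.1], "rot": [0, 0, 0], "hand": 0}, {"travel": [0, 0, -0.06], "rot": [0, 0, 0], "hand": 0}, {"travel": [0, 0, 0], "rot": [0, 0, 0], "hand": 0}, {"travel": [0, 0, 0], "rot": [0, 0, 0], "hand": 0}]'

```text
clock: 14.37
position: [581.3, 249.3, 152.8]
ee_rot: [0.072, 0.997, 0.0, -0.001]
contact_force: [-0.0, -0.5, -2.6]
gripper_width: 22.6
grasp_force: 59.6
```

Run:
```python
from h import *
s=sensors.read_state();t=np.array(s["position"]);print(s["clock"],t,s["grasp_force"],s["gripper_width"],s["contact_force"])
R=Ro.from_quat(s["ee_rot"]).as_matrix()
for n in("wrist","scene","top"):
    c=cam(n);I,D=get_image(n);P=pts(c,D)
    k=(abs(P[...,0]-t[0])<40)&(abs(P[...,1]-t[1])<40)&(P[...,2]>110)&(P[...,2]<190)
    for lo in range(112,192,8):
        q=P[k&(P[...,2]>=lo)&(P[...,2]<lo+8)]
        if len(q)>3:print(n,lo,len(q),q.min(0).round(),q.max(0).round())
for f in((473.2,-222,50),):
    d=np.array(f)-t;print(R.T@d)
```

```text
14.3667 [581.30283171 249.29756284 152.83327673] 59.55738365650177 22.56508523423594 [-0.00662966 -0.48829862 -2.57563785]
wrist 168 1513 [561. 233. 169.] [579. 269. 176.]
wrist 176 355 [563. 233. 176.] [579. 268. 184.]
wrist 184 521 [567. 226. 184.] [579. 274. 190.]
scene 120 9 [580. 244. 122.] [586. 250. 128.]
scene 128 18 [581. 242. 129.] [588. 253. 135.]
scene 136 26 [579. 241. 136.] [589. 254. 144.]
scene 144 30 [578. 240. 144.] [590. 253. 152.]
scene 152 35 [579. 241. 152.] [590. 253. 160.]
scene 160 4 [582. 240. 160.] [591. 247. 162.]
scene 168 133 [569. 229. 168.] [602. 268. 176.]
scene 176 55 [575. 230. 176.] [595. 264. 184.]
scene 184 74 [571. 224. 184.] [598. 273. 190.]
top 168 71 [563. 231. 170.] [575. 265. 176.]
top 176 12 [565. 231. 176.] [572. 254. 183.]
top 184 8 [569. 226. 185.] [572. 248. 190.]
[  38.93718902 -481.99080679  102.71832963]
```

Emit:
servo_tool --motion '[{"travel": [0.0114, -0.138, 0], "rot": [0, 0, 0], "hand": 0}, {"travel": [0.0114, -0.138, 0], "rot": [0, 0, 0], "hand": 0}, {"travel": [0.0114, -0.138, 0], "rot": [0, 0, 0], "hand": 0}, {"travel": [0.0114, -0.138, 0], "rot": [0, 0, 0], "hand": 0}, {"travel": [0.0114, -0.138, 0], "rot": [0, 0, 0], "hand": 0}, {"travel": [0.0114, -0.138, 0], "rot": [0, 0, 0], "hand": 0}, {"travel": [0.0114, -0.138, 0], "rot": [0, 0, 0], "hand": 0}, {"travel": [0.0114, -0.138, 0], "rot": [0, 0, 0], "hand": 0}, {"travel": [0.0114, -0.138, 0], "rot": [0, 0, 0], "hand": 0}, {"travel": [0.0114, -0.138, 0], "rot": [0, 0, 0], "hand": 0}]'

```text
clock: 15.35
position: [502.6, -89.4, 151.8]
ee_rot: [0.072, 0.997, -0.0, -0.001]
contact_force: [0.5, -0.3, -2.7]
gripper_width: 22.2
grasp_force: 59.6
```

Emit:
servo_tool --motion '[{"travel": [0.0114, -0.138, 0], "rot": [0, 0, 0], "hand": 0}, {"travel": [0.0114, -0.138, 0], "rot": [0, 0, 0], "hand": 0}, {"travel": [0.0114, -0.138, 0], "rot": [0, 0, 0], "hand": 0}, {"travel": [0.0114, -0.136, 0], "rot": [0, 0, 0], "hand": 0}, {"travel": [0, 0, 0], "rot": [0, 0, 0], "hand": 0}, {"travel": [0, 0, 0], "rot": [0, 0, 0], "hand": 0}, {"travel": [0, 0, 0], "rot": [0, 0, 0], "hand": 0}, {"travel": [0, 0, 0], "rot": [0, 0, 0], "hand": 0}, {"travel": [0, 0, 0], "rot": [0, 0, 0], "hand": 0}]'

```text
clock: 16.1
position: [473.4, -221.3, 152.9]
ee_rot: [0.071, 0.997, 0.0, -0.0]
contact_force: [0.2, 0.5, -1.8]
gripper_width: 22.5
grasp_force: 59.8
```

Run:
```python
from h import *
q=[]
for i in range(3):
    s=sensors.read_state();q.append(s["position"]);I,D=get_image("scene")
print(np.round(q,1),s["grasp_force"],s["contact_force"])
c=cam("scene");P=pts(c,D);t=np.mean(q,0)
k=(abs(P[...,0]-t[0])<45)&(abs(P[...,1]-t[1])<45)
for lo in range(112,176,8):
    w=P[k&(P[...,2]>=lo)&(P[...,2]<lo+8)]
    if len(w)>3:print(lo,len(w),w.min(0).round(),w.max(0).round())
# ear hole as seen in scene
u,v=proj(c,(473.5,-222.5,50));print("pred hole",u,v,"tip",proj(c,t-[0,0,29]))
x0,y0=int(u)-80,max(int(v)-75,0);cv2.imwrite("pics/s7.png",cv2.resize(I[y0:y0+120,x0:x0+160],(800,600),interpolation=cv2.INTER_CUBIC)[...,::-1]);print(x0,y0)
```

```text
[[ 473.4 -221.3  152.9]
 [ 473.5 -221.3  153. ]
 [ 473.5 -221.3  153.1]] 59.756138920784 [ 0.29609064  0.75830686 -1.63252584]
120 7 [ 475. -224.  125.] [ 480. -217.  128.]
128 21 [ 475. -226.  128.] [ 481. -216.  136.]
136 30 [ 475. -229.  136.] [ 483. -213.  144.]
144 37 [ 473. -228.  144.] [ 483. -213.  152.]
152 38 [ 473. -229.  152.] [ 483. -213.  160.]
160 14 [ 476. -228.  160.] [ 481. -214.  163.]
168 107 [ 471. -240.  170.] [ 495. -202.  176.]
pred hole 168.87670126093397 227.6195633164579 tip [160.75244772 195.6022817 ]
88 152
```

View pics/s7.png

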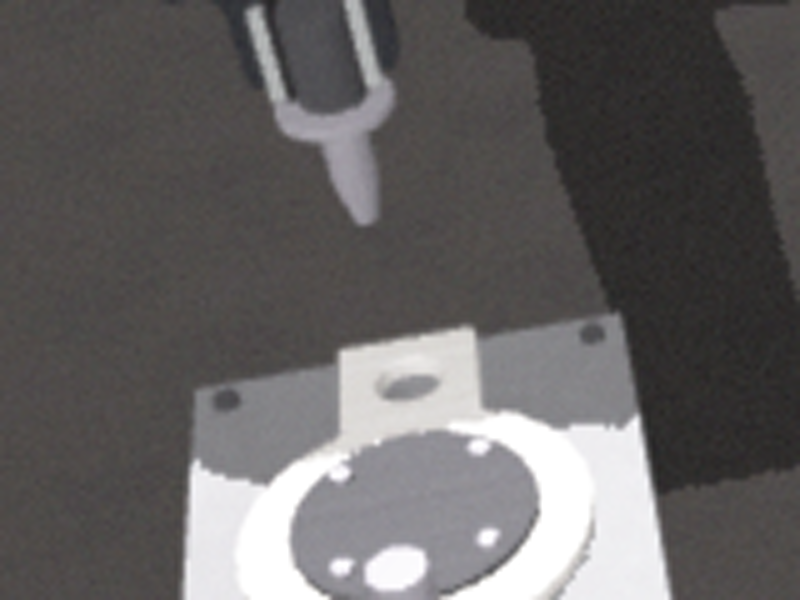

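The scene crop shows the pin upright in the fingers, tip at (365,222), above the ear hole at (410,382), and all views agree to 1–2 mm. Descending.

Emit:
servo_tool --motion '[{"travel": [0, 0, 0.08], "rot": [0, 0, 0], "hand": 0}, {"travel": [0, 0, 0.08], "rot": [0, 0, 0], "hand": 0}, {"travel": [0, 0, 0.06], "rot": [0, 0, 0], "hand": 0}, {"travel": [0, 0, 0.04], "rot": [0, 0, 0], "hand": 0}, {"travel": [0, 0, 0.02], "rot": [0, 0, 0], "hand": 0}, {"travel": [0, 0, 0.02], "rot": [0, 0, 0], "hand": 0}, {"travel": [0, 0, 0.02], "rot": [0, 0, 0], "hand": 0}, {"travel": [0, 0, 0.02], "rot": [0, 0, 0], "hand": 0}, {"travel": [0, 0, 0], "rot": [0, 0, 0], "hand": 0}, {"travel": [0, 0, 0], "rot": [0, 0, 0], "hand": 0}]'

```text
clock: 17.08
position: [473.3, -222.4, 68.3]
ee_rot: [0.072, 0.997, -0.0, 0.0]
contact_force: [-0.2, -0.6, -1.8]
gripper_width: 22.6
grasp_force: 59.8
```

Tip at about 40 mm and no contact force. Continuing slowly.

Emit:
servo_tool --motion '[{"travel": [0, 0, 0.016], "rot": [0, 0, 0], "hand": 0}, {"travel": [0, 0, 0.016], "rot": [0, 0, 0], "hand": 0}, {"travel": [0, 0, 0.016], "rot": [0, 0, 0], "hand": 0}, {"travel": [0, 0, 0.016], "rot": [0, 0, 0], "hand": 0}, {"travel": [0, 0, 0.016], "rot": [0, 0, 0], "hand": 0}, {"travel": [0, 0, 0], "rot": [0, 0, 0], "hand": 0}, {"travel": [0, 0, 0], "rot": [0, 0, 0], "hand": 0}]'

```text
clock: 17.67
position: [473.0, -222.3, 47.8]
ee_rot: [0.072, 0.997, 0.0, -0.0]
contact_force: [-0.3, -0.6, -2.4]
gripper_width: 22.6
grasp_force: 59.8
```

Emit:
servo_tool --motion '[{"travel": [0, 0, 0.014], "rot": [0, 0, 0], "hand": 0}, {"travel": [0, 0, 0.014], "rot": [0, 0, 0], "hand": 0}, {"travel": [0, 0, 0.014], "rot": [0, 0, 0], "hand": 0}, {"travel": [0, 0, 0.012], "rot": [0, 0, 0], "hand": 0}, {"travel": [0, 0, 0], "rot": [0, 0, 0], "hand": 0}, {"travel": [0, 0, 0], "rot": [0, 0, 0], "hand": 0}]'

```text
clock: 18.17
position: [473.0, -222.3, 34.4]
ee_rot: [0.072, 0.997, 0.0, -0.0]
contact_force: [0.1, -0.1, -1.9]
gripper_width: 22.4
grasp_force: 59.8
```

Emit:
servo_tool --motion '[{"travel": [0, 0, 0.006], "rot": [0, 0, 0], "hand": 0}, {"travel": [0, 0, 0], "rot": [0, 0, 0], "hand": 0}, {"travel": [0, 0, 0], "rot": [0, 0, 0], "hand": 0}]'

```text
clock: 18.42
position: [473.2, -222.3, 33.2]
ee_rot: [0.072, 0.997, -0.0, 0.0]
contact_force: [-0.3, 0.4, -2.4]
gripper_width: 22.6
grasp_force: 59.8
```

Emit:
servo_tool --motion '[{"travel": [0, 0, 0], "rot": [0, 0, 0], "hand": 0.4}, {"travel": [0, 0, 0], "rot": [0, 0, 0], "hand": 0.6}, {"travel": [0, 0, 0], "rot": [0, 0, 0], "hand": 1}, {"travel": [0, 0, 0], "rot": [0, 0, 0], "hand": 1}, {"travel": [0, 0, 0], "rot": [0, 0, 0], "hand": 1}, {"travel": [0, 0, 0], "rot": [0, 0, 0], "hand": 1}, {"travel": [0, 0, -0.06], "rot": [0, 0, 0], "hand": 1}, {"travel": [0, 0, -0.12], "rot": [0, 0, 0], "hand": 1}, {"travel": [0, 0, -0.12], "rot": [0, 0, 0], "hand": 1}, {"travel": [0, 0, -0.12], "rot": [0, 0, 0], "hand": 1}]'

```text
clock: 19.25
position: [472.8, -222.3, 139.3]
ee_rot: [0.072, 0.997, -0.0, -0.001]
contact_force: [1.1, -0.4, -1.0]
gripper_width: 85.2
grasp_force: 0.0
```

Emit:
servo_tool --motion '[{"travel": [0, 0, -0.12], "rot": [0, 0, 0], "hand": 1}, {"travel": [0, 0, 0], "rot": [0, 0, 0], "hand": 1}, {"travel": [0, 0, 0], "rot": [0, 0, 0], "hand": 1}]'

```text
clock: 19.5
position: [474.3, -222.4, 170.3]
ee_rot: [0.072, 0.997, -0.0, 0.002]
contact_force: [-0.5, 0.7, -0.9]
gripper_width: 85.2
grasp_force: 0.0
```

Run:
```python
from h import *
s=sensors.read_state();print(s["clock"],s["position"],s["contact_force"])
for n in("scene","wrist"):
    c=cam(n);I,D=get_image(n);P=pts(c,D)
    k=(abs(P[...,0]-473)<22)&(abs(P[...,1]+222)<22)
    for lo,hi in((47,52.5),(52.5,58),(58,80),(80,88),(88,94),(94,105)):
        w=P[k&(P[...,2]>=lo)&(P[...,2]<hi)]
        if len(w)>3:print(n,lo,hi,len(w),w.min(0).round(1),w.max(0).round(1),w.mean(0).round(1))
```

```text
19.5 [ 474.30434508 -222.42880987  170.26419553] [-0.45813901  0.69739549 -0.86765401]
scene 47 52.5 127 [ 451.3 -243.9   47.7] [ 494.9 -200.    52.5] [ 479.4 -221.3   50.1]
scene 52.5 58 137 [ 461.1 -241.6   52.5] [ 494.7 -202.9   57.8] [ 481.  -222.3   54.9]
scene 58 80 127 [ 471.7 -233.5   58.5] [ 487.8 -210.2   80. ] [ 482.5 -222.    69.3]
scene 80 88 46 [ 469.6 -233.5   80.2] [ 488.3 -210.3   87.6] [ 482.2 -222.1   84. ]
scene 88 94 92 [ 462.5 -232.5   88.1] [ 486.9 -210.8   93.1] [ 475.8 -221.7   90.4]
wrist 47 52.5 859 [ 451.  -243.9   47.1] [ 495.  -200.    52.5] [ 469.5 -220.9   49.4]
wrist 52.5 58 774 [ 453.3 -241.7   52.6] [ 490.6 -202.4   57.6] [ 466.6 -221.2   54.2]
wrist 58 80 146 [ 461.  -233.4   58.3] [ 471.2 -210.3   79.9] [ 463.6 -220.8   69.3]
wrist 80 88 68 [ 461.  -233.1   80.2] [ 470.9 -210.5   88. ] [ 463.4 -220.7   84. ]
wrist 88 94 748 [ 461.4 -233.8   88. ] [ 484.5 -210.7   91.9] [ 472.5 -222.1   90.1]
```

The knob top is at z≈91 and the collar at z≈50–55, upright and centred on (473,-222). The pin is home and the arm is clear.

```bash
python3 -c "
from bench import job_done;print(job_done())"
```

```text
the job is handed in; nothing more can be done
None
```

The job is handed in: the plate measured within about 0.5° of lined up, the pin was held until it was through both holes and released with its collar flush on the ear, and the arm was clear at about 19.5 s; no verdict was returned.

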